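# Shut the strap clamp and lock it with the long pin

## Robot

A 6-joint arm with a two-finger parallel gripper is mounted at the origin on the work surface. World frame = base frame: x ahead of the robot, y to its left, z up, the work surface at z = 0. Lengths are in mm, angles in rad, forces in N, time in s.
With the tool pointing down it reaches from about 275 to 750 mm from the base axis. Payload 10.2 kg.
Tool frame: the origin (TCP) lies on the centre line of the jaws, within the pads' length; the fingertips stand ctrl.nose_length ahead of it and the grasp point (between the pads) is the TCP (ctrl.nose_length is the distance from the TCP to the fingertips, in mm); z points along the fingers, y is the line along which they close (so a half turn about z gives the same grasp; the last joint's range is limited). The gripper opens to 88 mm and grips with 3 to 60 N. Pads are 18 mm wide; open, the fingers measure 123 mm over their backs; the gripper's body (75 mm by 187 mm) begins 45 mm behind the grasp point.
Start: joints at [1.113, 0.313, 1.498, -0, 1.331, -0.223], TCP at [122.153, 510.598, 257.72] pointing down, gripper open.
Joint ranges: [-2.94, 2.94], [-0.97, 2.17], [0.19, 2.56], [-1.23, 4.37], [0.02, 3.11], [-2.88, 2.88]. Speed limits (rad/s): [2.39, 2.39, 3.01, 3.14, 3.14, 3.14].

## Interface

Orientations are given as a rotation vector (axis times angle).
In Python, from workcell import ctrl, kinematics, monitor, cams, workorder gives the robot as it stands. Calls block until the motion is done:
- ctrl.goto(position, orientation): joint-space move of the TCP to a pose.
- ctrl.move_straight(position, rotation=None, velocity=150): straight line of the TCP; rotation=None keeps the orientation; velocity is the mean speed in mm/s.
- ctrl.goto_joints(angles): joint-space move.
- ctrl.let_go() and ctrl.close_gripper(grasp_force=None): open the fingers fully, or close them until they stop; grasp_force is the grip in N (None keeps the last).
- ctrl.pause(seconds).
- kinematics.ik(position, orientation): joint angles nearest the present ones, or None.
- monitor.get_state(): the state.
- cams.capture(name): name is "scene" or "top" or "wrist"; returns a dict with "pixels" (420x560x3 uint8, red, green, blue), "mtx" (3x3 intrinsics, pixels), "pose" (4x4, takes a point from camera to world coordinates). Camera axes: x right, y down, z forward; pixel columns grow to the right and rows downward; lengths in mm; the calibration is good to about 2 mm. A picture is of the moment at which its call begins. There is no depth.
A pose or a line that the arm cannot do raises ctrl.MotionError and nothing moves.
- workorder.job_done(): hands the job in; it is judged then, once.
The state is a dict: "clock": time; "q": joint angles; "joint_vel": joint speeds; "tau": joint torques, N m; "ee_pos": TCP position; "tcp_rot": TCP orientation; "force": force on the tool from outside, world axes, zero at the start; "wrist_torque": the same for the moment, N m; "grip_width": finger opening in mm; "gripper_force": force on a finger pad.
Only numpy, scipy, OpenCV 4.12 (cv2) and the standard library are available. Lean on these libraries where they do the work, as an engineer would, in place of code of your own. Each camera call takes 0.05 s, during which the arm holds its last target. There are 200 camera calls.

## Task

Swing the raised jaw of the strap clamp all the way down so that its tongue sits in the fork, then lock it: push the long-shanked lock pin fully home through both ears of the fork and the tongue, from whichever side of the fork has room, until the shoulder of its grip bears on the ear, and let go. Leave the short pin, the tool pot, the oilstone and the spool where they are.

Things in the scene. Friction and masses are not known exactly. Their poses are not given: they have to be found in the camera images.
- clamp: Fixed steel strap clamp on a base plate 260 x 74 x 12 mm (x, y, z); origin: centre of the plate's underside. x runs from the fork (x = -100 mm) to the jaw's hinge (x = +100 mm, 60 mm high, hinge axis along y). Between them lies a wooden bed 28 mm high.
- fork_eye (a point): Centre of the fork, 60 mm above the bench, axes as the clamp's. The fork is two upright ears, each 44 mm along x, 10 mm thick, tops 82 mm above the bench, outer faces at y = +24 and -24 mm, inner at +14 and -14 mm from this point; a 17 mm round hole along y goes through both.
- jaw (a joint): Angle of the clamp's jaw in rad: 0 = shut (end stop; the tongue's hole then lines up with the fork's), growing as its free end rises, to 1.15. The jaw is a bar 24 mm wide, 26 mm high, reaching 222 mm from the hinge; when shut its top is 73 mm above the bench. The stiff hinge stays where it is left; a few newtons move it.
- jaw_eye (a point): Centre of the hole in the tongue at the jaw's free end, 200 mm from the hinge axis. The tongue is 44 mm long, 34 mm high, 24 mm thick, with a 17 mm hole along the clamp's y; when shut its top is 77 mm above the bench.
- pin: Long steel lock pin, loose, lying flat: a square grip 60 mm long, 26 x 26 mm, with a round shank 14 mm in diameter, 78 mm long (last 14 mm tapered). Origin: centre of the grip's underside; x along the pin to the nose, z up; the pin's axis is 13 mm above the origin. 0.3 kg; balance point 14 mm ahead of the origin, so the shank hangs level in the air.
- pin_mid (a point): Point on the pin's axis 24 mm ahead of the grip's shoulder (54 mm ahead of the grip's centre); it lies at the fork's centre when the pin is fully home.
- pin_nose (a point): Tip of the pin's tapered nose, on its axis, 108 mm ahead of the grip's centre.
- short_pin: Bystander: a spare pin with the same 60 x 26 x 26 mm grip but a shank only 42 mm long. Origin and axes as for the long pin.
- tool_pot: Bystander: white pot of hand tools, 76 mm in diameter, 95 mm high, 165 mm high over the tools; it stands close beside the fork, on one side or the other, and leaves no room for the pin there. Origin at the centre of its underside.
- oilstone: Bystander: flat sharpening stone in a wooden holder, 110 x 56 mm and 24 mm high, lying on the other side of the fork; the pin passes above it. Origin at the centre of its underside, x along its length.
- spool: Bystander: upright wooden thread spool, 40 mm in diameter, 50 mm high, standing about 66 mm beside the long pin's axis. Origin at the centre of its underside.
There are look-alikes about, which are no part of the job. Of the things shaped like the spool, the wooden one is meant. Leave any red look-alike of the pin alone.

How it is judged:
By the outcome, as a careful person would: the job done as asked, in the order asked, and still so for the second after the job is handed in, with the robot touching nothing.
It also fails if it takes over 72 s, if anything falls off the work surface, if the arm or the gripper's body presses on something with over 40 N, if the wrist force passes 120 N, or if a joint passes its speed limit or range.

## Working session

There is one attempt and no reset: what is moved stays moved. The work goes in short steps, each a Python script; the robot and the scene stay as the last script left them, time stands still between calls to the robot, and variables do not carry over. Pictures are saved under pics/ and viewed, at most 10 in all, crops included, and the job is handed in when it is done.

```bash
mkdir -p pics; ls; python3 - <<'E'
from workcell import ctrl,kinematics,monitor,cams
import cv2,numpy as np
for n in("scene","top"):
    c=cams.capture(n); cv2.imwrite(f"pics/{n}0.png",c["pixels"][:,:,::-1]); np.savez(f"pics/{n}0.npz",**c); print(n,c["mtx"].tolist(),np.round(c["pose"],3).tolist())
print(ctrl.nose_length,monitor.get_state())
E
```

```text
pics
scene [[400.12003170642447, 0.0, 282.8754601662562], [0.0, 400.12003170642447, 211.5003163958366], [0.0, 0.0, 1.0]] [[-0.039, 0.808, -0.587, 1277.172], [0.999, 0.022, -0.036, 85.106], [-0.016, -0.588, -0.809, 998.871], [0.0, 0.0, 0.0, 1.0]]
top [[389.31693569305156, 0.0, 277.78181815007673], [0.0, 389.31693569305156, 200.4750926076289], [0.0, 0.0, 1.0]] [[0.008, -0.987, 0.161, 456.643], [-1.0, -0.008, 0.0, 27.636], [0.001, -0.161, -0.987, 976.507], [0.0, 0.0, 0.0, 1.0]]
19.0 {'clock': 0.1, 'q': array([ 1.11259853e+00,  3.13369513e-01,  1.49832569e+00,  2.35697179e-05,
        1.33097833e+00, -2.23394997e-01]), 'joint_vel': array([ 0.00032597, -0.00122789, -0.00158214,  0.00058077,  0.00082917,
        0.00309248]), 'tau': array([ 2.89511285e-03, -4.02811682e+01, -2.52640754e+01,  6.95400056e-02,
        3.43240611e-02, -5.55084955e-05]), 'ee_pos': array([122.06304879, 510.42510136, 257.24417189]), 'tcp_rot': array([-3.67944565e-01, -3.11958544e+00,  1.58797926e-03]), 'force': array([ 0.60654539, -0.09068238, -0.80580624]), 'wrist_torque': array([0.02272802, 0.01856072, 0.02412528]), 'gripper_force': 0.0, 'grip_width': 87.84174564931264}
```

View pics/top0.png

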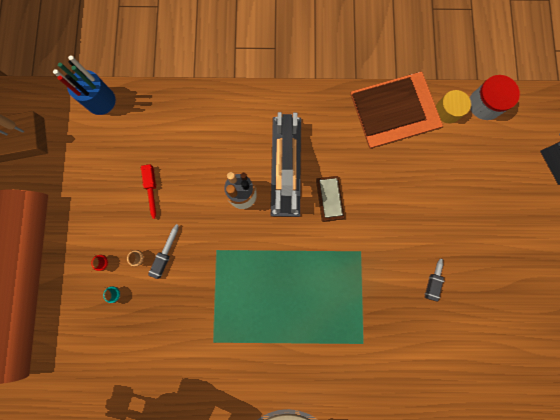

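View pics/scene0.png

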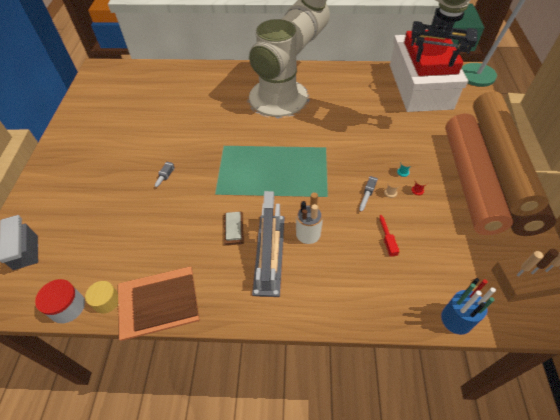

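The top view shows the clamp at (287,165), with its fork at the bottom near (286,205) and the hinge at the top. The pot (240,190) is on the +y side and the oilstone (330,198) on the −y side, so the pin goes in from −y.

Pin candidates:
- **(165,252):** dark grip with a long shank, and the tan spool beside it at (135,258).
- **(436,285):** dark grip with a short shank.
- **(150,190):** red look-alike.

The first one fits. I'll confirm it in an enlarged crop.

```bash
python3 - <<'E'
import cv2,numpy as np
t=cv2.imread("pics/top0.png");s=cv2.imread("pics/scene0.png")
f=lambda i,x,y,w,h,k:cv2.resize(i[y:y+h,x:x+w],None,fx=k,fy=k,interpolation=cv2.INTER_CUBIC)
a=f(t,215,105,140,120,4)[:, :400+160]
b=f(t,85,220,100,75,4); 
c=f(s,215,180,120,120,4)
cv2.imwrite("pics/crop_clamp.png",f(t,220,105,133,120,6)[:600,:800])
cv2.imwrite("pics/crop_pins.png",np.hstack([f(t,85,215,110,90,4)[:360,:440],f(t,415,240,45,90,4),f(t,135,155,40,90,4)]))
E
```

```text
(no output)
```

View pics/crop_pins.png

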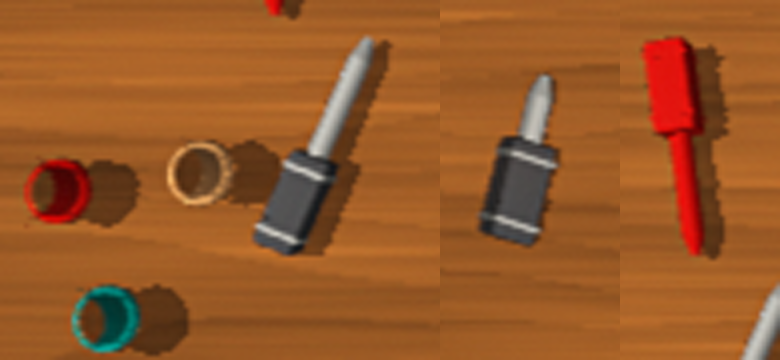

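```bash
python3 - <<'E'
import cv2
s=cv2.imread("pics/scene0.png");t=cv2.imread("pics/top0.png")
import numpy as np
f=lambda i,x,y,w,h,k:cv2.resize(i[y:y+h,x:x+w],None,fx=k,fy=k,interpolation=cv2.INTER_CUBIC)
cv2.imwrite("pics/crop_clamp.png",np.hstack([f(t,220,105,100,120,4),f(s,240,180,100,120,4)]))
E
```

```text
(no output)
```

View pics/crop_clamp.png

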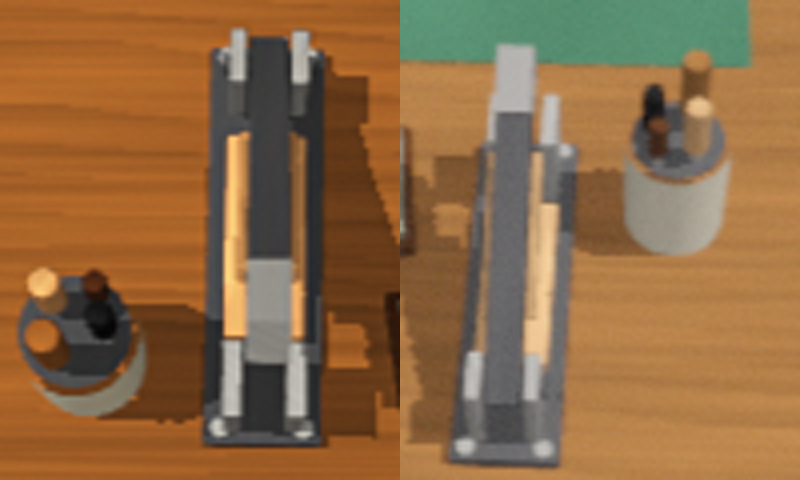

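The crop confirms the long pin: it is the left one, with its nose at about top (177,225), its grip centre at (159,265), and the tan wooden spool beside it. Next I'll compute the clamp's pose from the plate corners and ray-cast the jaw tip and the pin.

```bash
cat > h.py <<'E'
import numpy as np,cv2
from scipy.spatial.transform import Rotation as R
def ray(c,u,v):
    d=c["pose"][:3,:3]@np.linalg.solve(c["mtx"],[u,v,1.]); return c["pose"][:3,3],d/np.linalg.norm(d)
def onz(c,u,v,z):
    o,d=ray(c,u,v); return o+d*(z-o[2])/d[2]
def tri(*os):
    A=0;b=0
    for o,d in os:
        P=np.eye(3)-np.outer(d,d);A=A+P;b=b+P@o
    x=np.linalg.solve(A,b); return x,[round(float(np.linalg.norm((np.eye(3)-np.outer(d,d))@(x-o))),1) for o,d in os]
def proj(c,p):
    q=c["mtx"]@(c["pose"][:3,:3].T@(np.asarray(p,float)-c["pose"][:3,3])); return q[:2]/q[2]
E
python3 - <<'E'
from h import *
np.set_printoptions(precision=1,suppress=True)
t=np.load("pics/top0.npz");s=np.load("pics/scene0.npz")
T=lambda x,y,z:onz(t,220+x/4,105+y/4,z); S=lambda x,y,z:onz(s,240+x/4,180+y/4,z)
print("plate top cam BL BR TL TR",*[T(x,y,12) for x,y in((204,443),(322,443),(212,48),(323,52))])
print("plate scene hingeL(-y?) ",*[S(x,y,12) for x,y in((448,462),(557,466))],"as c-400",*[S(x-400,y,12) for x,y in((448,462),(557,466))])
print("fork ears top inner edges",*[T(x,y,82) for x,y in((232,340),(297,345))])
for a,b in(((269,362),(116,45)),((269,260),(116,110))):
    print("jaw end",tri(ray(t,220+a[0]/4,105+a[1]/4),ray(s,240+b[0]/4,180+b[1]/4)))
g=t["pixels"];hsv=cv2.cvtColor(g,cv2.COLOR_RGB2HSV)
m=((hsv[...,1]<90)).astype(np.uint8); w=np.zeros_like(m);w[218:285,140:190]=1;m*=w
n,l,st,ce=cv2.connectedComponentsWithStats(m);k=1+np.argmax(st[1:,4]);print(st[k],ce[k])
p=np.argwhere(l==k)[:,::-1]
q=np.array([onz(t,u,v,13)[:2] for u,v in p]);c=q.mean(0);u=np.linalg.svd(q-c)[2][0];u*=np.sign(u[0]);x=(q-c)@u
print("pin",c,u,np.degrees(np.arctan2(u[1],u[0])),x.min(),x.max(),"grip centre",c+u*(x.max()-108))
print("pot top",T(75,340,95),"spool",onz(t,135,258,50)[:2],"stone",onz(t,331,198,24)[:2])
E
```

```text
plate top cam BL BR TL TR [575.1  44.4  12. ] [575.7 -29.2  12. ] [833.7  42.   12. ] [831.6 -30.2  12. ]
plate scene hingeL(-y?)  [829.3 234.7  12. ] [829.9 306.   12. ] as c-400 [837.7 -29.4  12. ] [838.3  42.9  12. ]
fork ears top inner edges [627.3  27.5  82. ] [624.6 -10.5  82. ]
jaw end (array([600.8,   7.9, 159. ]), [0.2, 0.2])
jaw end (array([656.2,   9.7, 160.1]), [1.8, 1.8])
[149 224  29  55 480] [162.5 256.1]
pin [473.7 309.1] [ 0.9 -0.4] -21.81881797551807 -54.33668876309996 83.97555891954592 grip centre [451.4 318. ]
pot top [624.1 117.9  95. ] spool [467.8 362.7] stone [ 619.2 -104.2]
```

Results:
- **Clamp:** plate 259 x 73 mm, which matches the given size. Its centre is (704.5, 7), yaw is about 0, the fork is at about (604, 7) and the hinge at about (804, 7).
- **Jaw:** tip about 226 mm from the hinge, with the angle around 0.4 rad.
- **Pot:** it stands at y≈118, clear of the gripper body.

I'll push the jaw down next, then look with the wrist camera.

```bash
cat >> h.py <<'E'
from workcell import ctrl,kinematics,monitor,cams
def down(yaw):  # tool y at angle yaw (deg) in the world
    a=np.radians(yaw); y=np.array([np.cos(a),np.sin(a),0]); z=np.array([0,0,-1.]); return R.from_matrix(np.c_[np.cross(y,z),y,z]).as_rotvec()
def st(): return monitor.get_state()
def snap(n,f):
    c=cams.capture(n); cv2.imwrite(f"pics/{f}.png",c["pixels"][:,:,::-1]); np.savez(f"pics/{f}.npz",**c); return c
E
python3 - <<'E'
from h import *
np.set_printoptions(precision=2,suppress=True)
for y in(0,180):
    for p,yy in(((662,7,230),y),((451,318,60),y-112),((604,-135,75),y)):
        print(y,p,kinematics.ik(p,down(yy)))
E
```

```text
0 (662, 7, 230) [-0.17  0.64  1.07 -0.    1.43 -0.17]
0 (451, 318, 60) [ 0.4   0.6   1.63 -0.    0.91  2.36]
0 (604, -135, 75) [-0.41  0.7   1.39 -0.    1.05 -0.41]
180 (662, 7, 230) None
180 (451, 318, 60) [ 0.4   0.6   1.63 -0.    0.91 -0.79]
180 (604, -135, 75) [-0.41  0.7   1.39  0.    1.05  2.73]
```

```bash
python3 - <<'E'
from h import *
np.set_printoptions(precision=2,suppress=True)
ctrl.close_gripper(10)
ctrl.goto([500,150,330],down(0)); ctrl.goto([662,7,200],down(0))
f0=st()["force"]; print(f0)
ctrl.move_straight([662,7,160],velocity=100)
z=160
while z>86:
    z-=3 if z>97 else 1
    ctrl.move_straight([662,7,z],velocity=50)
    s=st(); df=s["force"]-f0
    if z%12==0 or z<98: print(z,s["ee_pos"],df)
    if abs(df[2])>25: break
ctrl.move_straight([662,7,200],velocity=150)
ctrl.goto([590,-10,300],down(0)); ctrl.let_go(); ctrl.pause(.3)
snap("wrist","w1"); print(st()["clock"])
E
```

```text
[ 0.1  -0.16  1.11]
97 [661.92   7.01  96.75] [ 0.79 -1.09 -1.24]
96 [661.98   7.01  95.93] [-0.04 -0.44 -1.11]
95 [661.98   7.02  94.92] [ 0.37 -0.02 -0.89]
94 [662.     7.    93.93] [ 0.27 -0.39 -1.06]
93 [661.96   7.01  92.87] [-0.63  0.56 -0.08]
92 [662.04   7.    92.43] [-3.21  0.42  3.41]
91 [662.06   7.01  92.36] [-5.49  0.82 10.88]
90 [662.08   7.    92.3 ] [-8.62  0.08 16.75]
89 [662.1    6.99  92.23] [-12.36   0.79  22.55]
88 [662.1    7.03  92.16] [-15.91   1.32  28.48]
15.4917
```

View pics/w1.png

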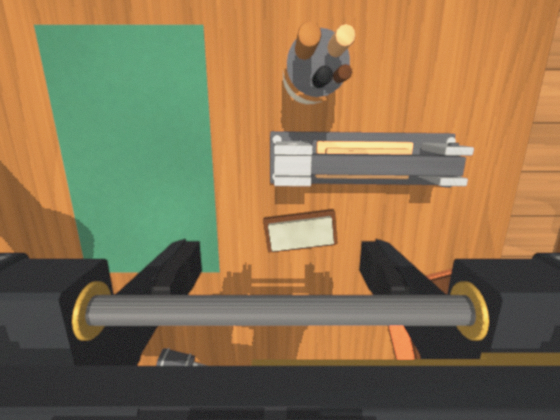

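The jaw is shut: the fingertips stopped at z≈73, and in the wrist view the light tongue lies between the fork ears at (293,163). Now a closer wrist view to measure the fork precisely.

```bash
python3 - <<'E'
from h import *
np.set_printoptions(precision=2,suppress=True)
c=dict(np.load("pics/w1.npz")); o=c["pose"][:3,3]; print(c["pose"],c["mtx"][0,0]); 
print("tongue corners z82",*[onz(c,u,v,82) for u,v in((273,143),(313,186))])
# camera centred above the fork
x=590+(604-o[0]); y=-10+(7-o[1])
ctrl.goto([x,y,185],down(0)); ctrl.pause(.4)
c=snap("wrist","w2"); print(c["pose"][:3,3],st()["ee_pos"],st()["clock"])
for z in (60,82): print(proj(c,[604,7,z]))
E
```

```text
[[  1.    -0.     0.   589.41]
 [ -0.    -0.96  -0.28  63.08]
 [  0.     0.28  -0.96 427.35]
 [  0.     0.     0.     1.  ]] 289.77047003593714
tongue corners z82 [581.4   35.38  82.  ] [629.86 -16.16  82.  ]
[603.99   7.3  312.95] [604.68 -65.9  185.43] 16.525
[279.57 118.6 ]
[279.57 118.63]
```

View pics/w2.png

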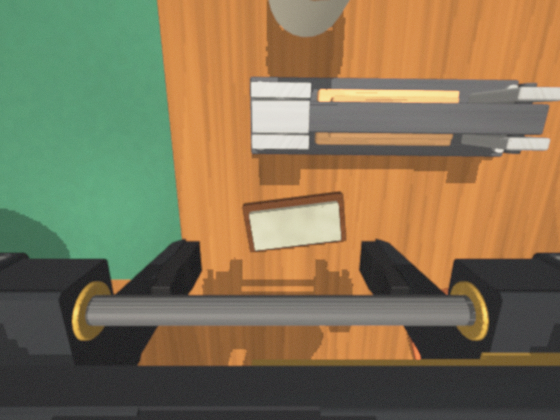

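The wrist view shows the bright fork-ear and tongue block at columns 251–311, rows 80–150, with the jaw running right. I'll measure its edges sub-pixel, then go and check the pin from above.

```bash
python3 - <<'E'
from h import *
np.set_printoptions(precision=2,suppress=True)
c=dict(np.load("pics/w2.npz"))
g=cv2.cvtColor(c["pixels"],cv2.COLOR_RGB2GRAY).astype(float); g=cv2.GaussianBlur(g,(1,1),0)
for r in range(84,150,6):
    d=np.diff(g[r,235:330]); i=d[:30].argmax(); k=30+d[30:].argmin()
    cen=lambda i:(np.abs(d[i-2:i+3])@np.arange(i-2,i+3))/np.abs(d[i-2:i+3]).sum()+235.5
    a,b=cen(i),cen(k); z=77 if 100<r<136 else 82
    A,B=onz(c,a,r,z),onz(c,b,r,z); print(r,round(a,2),round(b,2),A[0],B[0],B[0]-A[0],"mid",(A+B)[0]/2,A[1])
for x in(262,300):
    col=g[70:165,x]; d=np.diff(col); i=np.argsort(-np.abs(d))[:10]; print(x,sorted((int(k)+70,int(d[k])) for k in i))
# pin look
ctrl.goto([451,318,150],down(-112)); ctrl.pause(.3)
c=snap("wrist","w3"); print(st()["ee_pos"],st()["clock"],proj(c,[451,318,26]))
hsv=cv2.cvtColor(c["pixels"],cv2.COLOR_RGB2HSV)
m=(hsv[:240,:,1]<90).astype(np.uint8)
n,l,s_,ce=cv2.connectedComponentsWithStats(m)
for k in range(1,n):
    if s_[k,4]>150: print(s_[k],ce[k])
E
```

```text
84 250.61 310.62 582.5657554748983 627.0054187686783 44.43966329377997 mid 604.7855871217882 31.591290386766488
90 250.56 310.59 582.4091230910872 627.1060748468327 44.696951755745545 mid 604.7575989689599 27.440845718407516
96 250.63 309.81 582.3403696850929 626.6467173898762 44.30634770478332 mid 604.4935435374846 23.244681879041156
102 251.41 309.15 582.3463177294099 626.759782449379 44.41346471996917 mid 604.5530500893944 19.25557070889859
108 251.54 308.95 582.3249330868437 626.7325040217686 44.407570934924934 mid 604.5287185543061 14.872694726475999
114 251.68 308.77 582.3174438085051 626.7193011423768 44.4018573338717 mid 604.518372475441 10.440674483244134
120 251.67 308.55 582.1818226477798 626.6707104976821 44.48888784990231 mid 604.4262665727309 5.958623651720418
126 251.8 308.45 582.1633793385054 626.7241062874277 44.560726948922365 mid 604.4437428129665 1.4257890104489457
132 251.29 308.07 581.6338702320049 626.5542665904479 44.920396358442986 mid 604.0940684112264 -3.1589046982657303
138 251.48 308.57 582.1277113821475 626.5884264271191 44.46071504497161 mid 604.3580689046332 -7.476094727162814
144 251.61 308.5 582.0995342469288 626.6633841169922 44.56384987006345 mid 604.3814591819605 -12.0673126258371
262 [(81, 47), (96, -48), (97, -36), (99, 34), (100, 46), (131, -42), (132, -37), (134, 50), (148, -50), (149, -40)]
300 [(81, 52), (82, 53), (96, -39), (97, -53), (99, 35), (100, 54), (132, -41), (134, 45), (148, -58), (149, -42)]
[451.08 317.9  150.01] 19.1417 [279.92 202.38]
[407  39 153 201 443] [458.4  113.82]
[ 267   74   31  158 3253] [281.69 164.62]
```

View pics/w3.png

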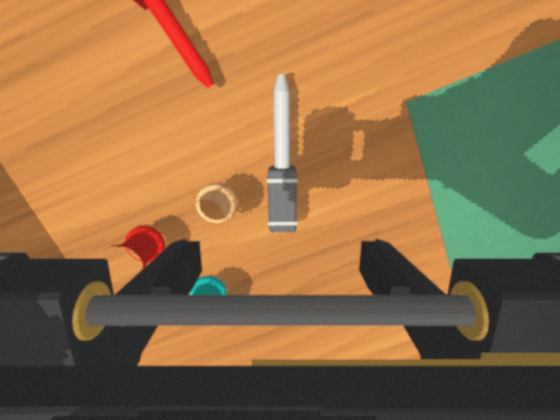

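In the wrist view the long pin is vertical: nose (282,75), grip rows 167–231. The wooden spool at (215,203) stands beside the grip. Fully open fingers would hit it: it starts 46 mm from the axis, and the finger backs reach 61 mm. So I'll offset the gripper 22 mm away from the spool and let it draw the pin in as it closes, gripping at the balance point.

```bash
python3 - <<'E'
from h import *
np.set_printoptions(precision=2,suppress=True)
c=dict(np.load("pics/w3.npz"))
hsv=cv2.cvtColor(c["pixels"],cv2.COLOR_RGB2HSV)
m=(hsv[:240,:,1]<90).astype(np.uint8); n,l,s_,ce=cv2.connectedComponentsWithStats(m)
k=l[120,282]; rows=range(92,160,4)
q=np.array([onz(c,np.flatnonzero(l[r]==k).mean(),r,13)[:2] for r in rows])
u=np.linalg.svd(q-q.mean(0))[2][0]; u*=np.sign(u[0]); yaw=np.degrees(np.arctan2(u[1],u[0]))
nose=onz(c,281.5,74,13)[:2]; o=q.mean(0)+u*(u@(nose-q.mean(0))-108)
sp=onz(c,216,204,50)[:2]-o; nrm=np.array([-u[1],u[0]])
print("yaw",yaw,"origin",o,"shoulder",onz(c,282,169,24)[:2]@u-o@u,"spool along,across",sp@u,sp@nrm)
if abs(sp@nrm-66)>6 or np.linalg.norm(o-[451,318])>8: raise SystemExit("check")
p=o+14*u-22*nrm; rot=down(yaw-90)
ctrl.goto([*p,110],rot); ctrl.move_straight([*p,22],velocity=100)
print(st()["force"])
ctrl.close_gripper(40); s=st(); print(s["grip_width"],s["gripper_force"],s["force"])
ctrl.move_straight([*p,150],velocity=100); ctrl.pause(.3)
snap("wrist","w4"); s=st(); print(s["grip_width"],s["clock"],s["force"])
E
```

```text
yaw -21.40015441130473 origin [450.73 316.  ] shoulder 29.49809794570143 spool along,across 5.618532715506131 54.16364758293368check
```

The guard tripped: the spool came out 54 mm from the axis instead of about 66 mm. I'll triangulate its rim height from several views before going in.

```bash
python3 - <<'E'
from h import *
np.set_printoptions(precision=1,suppress=True)
f=lambda i,x,y,w,h,k:cv2.resize(i[y:y+h,x:x+w],None,fx=k,fy=k,interpolation=cv2.INTER_CUBIC)
cv2.imwrite("pics/crop_sp.png",np.hstack([f(cv2.imread("pics/scene0.png"),345,150,90,75,4),f(cv2.imread("pics/w3.png"),180,165,110,75,4)]))
t,s,w=[np.load(f"pics/{n}.npz") for n in("top0","scene0","w3")]
print(tri(ray(t,134.7,258.5),ray(w,216,204)),tri(ray(t,134.7,258.5),ray(s,391.5,188)))
print(w["pose"],w["mtx"])
for z in(0,10,50): print(z,onz(w,216,204,z),onz(t,134.7,258.5,z))
E
```

```text
(array([467.1, 379.5,   4.4]), [0.3, 0.3]) (array([466.7, 377. ,  20.1]), [2.7, 2.7])
[[ -0.4  -0.9  -0.3 518.2]
 [ -0.9   0.4   0.1 290.6]
 [ -0.    0.3  -1.  277.3]
 [  0.    0.    0.    1. ]] [[289.8   0.  280.1]
 [  0.  289.8 203.9]
 [  0.    0.    1. ]]
0 [466.4 380.6   0. ] [467.1 381.5   0. ]
10 [468.3 377.4  10. ] [467.  377.9  10. ]
50 [475.7 364.4  50. ] [466.6 363.4  50. ]
```

View pics/crop_sp.png

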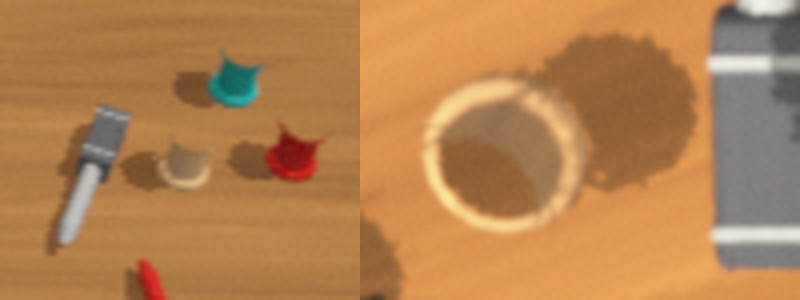

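The crop shows that the visible tan ring is the spool's bottom flange, at z≈4. That puts the spool at (467,380), 65.5 mm from the axis, as described. I'll go ahead with the offset grasp.

```bash
python3 - <<'E'
from h import *
np.set_printoptions(precision=2,suppress=True)
yaw=-21.4;o=np.array([450.73,316.0]);a=np.radians(yaw);u=np.array([np.cos(a),np.sin(a)]);nrm=np.array([-u[1],u[0]])
p=o+14*u-22*nrm; rot=down(yaw-90)
ctrl.goto([*p,110],rot); ctrl.move_straight([*p,22],velocity=100)
print(st()["force"])
ctrl.close_gripper(40); s=st(); print(s["grip_width"],s["gripper_force"],s["force"])
ctrl.move_straight([*p,150],velocity=100); ctrl.pause(.3)
snap("wrist","w4"); s=st(); print(p,s["ee_pos"],s["grip_width"],s["clock"],s["force"])
E
```

```text
[0.49 0.78 0.35]
26.07581758210408 38.840249957575 [1.67 2.08 4.11]
[455.74 290.41] [455.69 290.4  149.86] 26.11040049646719 23.2333 [ 0.04  0.19 -3.62]
```

View pics/w4.png

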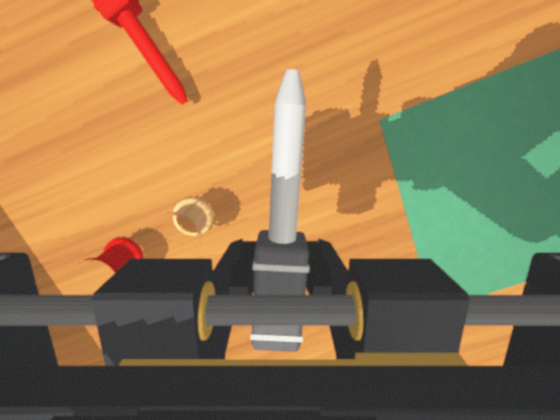

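The pin is held with the nose at (291,70) and the shank base at (283,240), and the spool at (193,217) is undisturbed. The shank looks slightly yawed, so I'll measure that by casting rays at the axis height.

```bash
cat >> h.py <<'E'
def shank(c,z,r0,r1,u0=281,step=4,thr=90):
    "shank mid-line points (by edges, sat mask) on plane z"
    hsv=cv2.cvtColor(c["pixels"],cv2.COLOR_RGB2HSV); q=[];w=[]
    for r in range(r0,r1,step):
        m=hsv[r,:,1]<thr; a=b=u0
        while m[a-1]: a-=1
        while m[b+1]: b+=1
        A,B=onz(c,a-.5,r,z),onz(c,b+.5,r,z); q.append((A+B)/2); w.append(np.linalg.norm(A-B))
    q=np.array(q); d=np.linalg.svd(q[:,:2]-q[:,:2].mean(0))[2][0]; return q,d,np.array(w)
E
python3 - <<'E'
from h import *
np.set_printoptions(precision=2,suppress=True)
c=dict(np.load("pics/w4.npz"))
q,d,w=shank(c,141,115,225,286); d*=np.sign(d[0])
print("yaw",np.degrees(np.arctan2(d[1],d[0])),"widths",w)
e=np.array([455.69,290.40]); a=np.radians(-21.4); u=np.array([np.cos(a),np.sin(a)]);n=np.array([-u[1],u[0]])
print("along/across rel. TCP",np.c_[(q[:,:2]-e)@u,(q[:,:2]-e)@n])
print("nose",(onz(c,291,70,141)[:2]-e)@np.c_[u,n], "shoulder top edge", (onz(c,282,236,154)[:2]-e)@np.c_[u,n])
E
```

```text
yaw -24.493854424576753 widths [13.93 13.98 14.03 14.54 14.14 14.19 14.24 13.84 13.89 14.41 14.   14.05
 14.11 13.69 14.22 13.8  13.85 13.91 13.97 13.54 13.59 13.65 13.7  13.76
 13.82 13.38 13.43 13.49]
along/across rel. TCP [[73.98 -4.13]
 [72.26 -4.15]
 [70.52 -4.16]
 [68.77 -3.95]
 [67.01 -3.73]
 [65.23 -3.75]
 [63.44 -3.76]
 [61.63 -3.55]
 [59.82 -3.56]
 [57.98 -3.34]
 [56.14 -3.12]
 [54.28 -3.13]
 [52.4  -3.14]
 [50.51 -2.92]
 [48.6  -2.69]
 [46.68 -2.94]
 [44.75 -2.47]
 [42.8  -2.48]
 [40.83 -2.49]
 [38.85 -2.26]
 [36.85 -2.27]
 [34.84 -2.28]
 [32.81 -1.79]
 [30.76 -1.8 ]
 [28.7  -1.81]
 [26.61 -1.57]
 [24.52 -1.57]
 [22.4  -1.58]]
nose [92.53 -4.83] shoulder top edge [20.85 -1.  ]
```

The pin is yawed −3.1° in the grasp, pivoting about the TCP. The shank width reads 14 mm, so the scale is right. I'll compensate with the tool yaw, then measure pin and fork together in one wrist image in front of the fork.

```bash
python3 - <<'E'
from h import *
np.set_printoptions(precision=2,suppress=True)
ctrl.close_gripper(60)
e=st()["ee_pos"]; ctrl.move_straight([e[0],e[1],290],velocity=200)
ctrl.goto([604.5,-135,250],down(2.6)); ctrl.move_straight([604.5,-135,69],velocity=120); ctrl.pause(.4)
snap("wrist","w5"); s=st(); print(s["ee_pos"],R.from_rotvec(s["tcp_rot"]).as_matrix()[:,1],s["grip_width"],s["clock"],s["force"])
E
```

```text
[ 604.51 -135.02   69.04] [1.   0.05 0.  ] 25.42071403202113 28.7417 [ 0.49  0.62 -3.67]
```

View pics/w5.png

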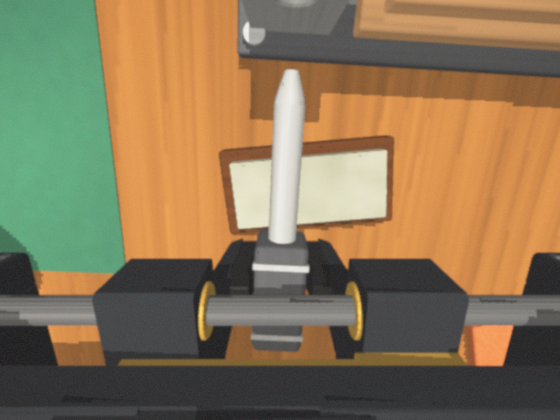

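The fork ears are just above this frame. The pin nose is at (291,70) and the plate's near edge runs from (240,55) to (560,75). This camera already measured the fork in w2 at a similar yaw, so any camera bias is common to both. I'll measure the pin and the clamp yaw numerically here.

```bash
python3 - <<'E'
from h import *
np.set_printoptions(precision=2,suppress=True)
c=dict(np.load("pics/w5.npz")); e=np.array([604.51,-135.02])
q,d,w=shank(c,60,100,136,288,2,110); d*=np.sign(d[1]); print("w",w)
g=cv2.cvtColor(c["pixels"],cv2.COLOR_RGB2GRAY).astype(float)
# shank over the stone: gradient edges, rows 160..228
Q=list(q)
for r in range(100,228,4):
    if 132<r<160: continue
    h=cv2.cvtColor(c["pixels"],cv2.COLOR_RGB2LAB)[r].astype(float); dd=np.abs(np.diff(h,axis=0)).sum(1)
    a=260+dd[260:282].argmax()+.5; b=286+dd[286:316].argmax()+.5
    A,B=onz(c,a,r,60),onz(c,b,r,60); print(r,a,b,(A+B)[:2]/2,np.linalg.norm(A-B))
print("pin dir yaw",np.degrees(np.arctan2(d[1],d[0])),q[0],q[-1])
print("nose",onz(c,291,70,60))
P=[]
for u in range(270,560,10):
    dd=np.diff(g[40:90,u]); k=dd.argmax()+40.5; P.append([u,k,*onz(c,u,k,12)[:2]])
P=np.array(P); print(P[::4]); print("plate edge yaw",np.degrees(np.arctan(np.polyfit(P[:,2],P[:,3],1)[0])))
w2=dict(np.load("pics/w2.npz")); g2=cv2.cvtColor(w2["pixels"],cv2.COLOR_RGB2GRAY).astype(float)
P=[]
for u in range(330,480,10):
    dd=np.diff(g2[145:175,u]); k=dd.argmax()+145.5; P.append([u,k,*onz(w2,u,k,12)[:2]])
P=np.array(P); print(P[::4]);print("w2 plate edge yaw",np.degrees(np.arctan(np.polyfit(P[:,2],P[:,3],1)[0])))
E
```

```text
w [14.21 14.23 14.7  14.73 14.76 14.79 14.36 14.39 14.42 14.44 14.47 14.05
 14.07 14.1  14.13 14.15 14.18 14.21]
100 274.5 304.5 [604.55 -54.03] 13.31736251587406
104 273.5 304.5 [604.42 -55.71] 13.81216904410819
108 273.5 304.5 [604.51 -57.4 ] 13.863483645844163
112 272.5 304.5 [604.38 -59.12] 14.36401376678168
116 272.5 304.5 [604.47 -60.83] 14.417777893254742
120 273.5 303.5 [604.57 -62.56] 13.567449379697576
124 273.5 303.5 [604.66 -64.3 ] 13.618615013600708
128 272.5 303.5 [604.53 -66.07] 14.125796369665894
132 272.5 303.5 [604.62 -67.84] 14.179472328495644
160 273.5 301.5 [605.06 -80.61] 13.157192144389793
164 270.5 300.5 [604.22 -82.54] 14.152055119833403
168 270.5 300.5 [604.32 -84.43] 14.207734158963712
172 270.5 300.5 [604.41 -86.34] 14.263853051919217
176 270.5 299.5 [604.27 -88.28] 13.843024704057974
180 270.5 299.5 [604.37 -90.22] 13.898138247325049
184 270.5 299.5 [604.47 -92.18] 13.953692396822838
188 269.5 298.5 [604.08 -94.17] 14.009600091653144
192 269.5 298.5 [604.18 -96.16] 14.06605070791896
196 269.5 298.5 [604.28 -98.16] 14.122958094248569
200 269.5 298.5 [ 604.
[... 197 characters left out ...]
.5 297.5 [ 604.29 -108.46] 14.414446840253508
220 268.5 296.5 [ 604.14 -110.57] 13.975055742551676
224 268.5 294.5 [ 603.74 -112.72] 13.030778691656982
pin dir yaw 89.75133626199847 [604.55 -54.03  60.  ] [604.21 -68.75  60.  ]
nose [604.53 -41.8   60.  ]
[[270.    59.5  593.47 -29.68]
 [310.    61.5  616.66 -29.68]
 [350.    64.5  640.01 -30.2 ]
 [390.    66.5  663.4  -30.2 ]
 [430.    69.5  686.98 -30.73]
 [470.    71.5  710.58 -30.73]
 [510.    74.5  734.41 -31.26]
 [550.    76.5  758.2  -31.27]]
plate edge yaw -0.4057315921692574
[[330.   168.5  656.73 -43.09]
 [370.   168.5  698.58 -43.09]
 [410.   168.5  740.44 -43.09]
 [450.   155.5  780.08 -29.56]]
w2 plate edge yaw 4.203093024925691
```

The pin yaw is 89.65° against 89.6° for the hole axis, and the pin sits about 0.5 mm to +x of the fork line. I'll shift by −0.5 mm and insert along the hole axis under force watch, expecting to be home at TCP y≈−31.

```bash
cat > ins.py <<'E'
from h import *
np.set_printoptions(precision=2,suppress=True)
def insert(x0,y0,y1,z,step=4,lim=20,f0=None):
    "advance along the hole axis; x0 is the TCP x at y=-135; relax sideways by the felt force"
    y=y0
    while y<y1:
        y=min(y+step,y1)
        ctrl.move_straight([x0+.007*(y+135),y,z],velocity=40)
        s=st(); df=s["force"]-f0; print(round(y,1),round(x0,2),round(z,2),s["ee_pos"],df,round(s["clock"],1))
        if abs(df[1])>lim or max(abs(df[0]),abs(df[2]))>25: break
        x0+=np.clip(.03*df[0],-.3,.3)*(abs(df[0])>3); z+=np.clip(.03*df[2],-.3,.3)*(abs(df[2])>3)
    return x0,y,z
E
python3 - <<'E'
from ins import *
ctrl.move_straight([604.0,-135,69],velocity=40); ctrl.pause(.3)
f0=st()["force"]; np.save("f0.npy",f0)
ctrl.move_straight([604.15,-112,69],velocity=60)
print(insert(604.0,-112,-40,69.,f0=f0))
E
```

```text
-108 604.0 69.0 [ 604.16 -107.92   68.95] [ 0.1  -1.04 -0.3 ] 30.1
-104 604.0 69.0 [ 604.21 -103.82   69.  ] [-0.55 -0.9  -0.91] 30.3
-100 604.0 69.0 [604.26 -99.75  69.  ] [-0.08 -1.59 -1.03] 30.6
-96 604.0 69.0 [604.26 -95.73  68.98] [-0.78 -1.06 -0.62] 30.8
-92 604.0 69.0 [604.28 -91.76  68.97] [-0.55 -0.75 -1.  ] 31.1
-88 604.0 69.0 [604.32 -87.73  68.99] [ 0.22 -1.19 -0.55] 31.3
-84 604.0 69.0 [604.36 -83.74  69.02] [-0.68 -2.17 -0.42] 31.6
-80 604.0 69.0 [604.39 -79.76  69.01] [-0.95 -0.23 -0.43] 31.8
-76 604.0 69.0 [604.41 -75.75  69.  ] [-1.09 -0.72 -0.24] 32.1
-72 604.0 69.0 [604.44 -71.75  69.02] [-0.81 -0.41 -0.72] 32.3
-68 604.0 69.0 [604.45 -67.76  69.  ] [-0.21 -1.19  0.13] 32.6
-64 604.0 69.0 [604.47 -63.75  69.02] [ 1.01 -0.56 -0.33] 32.8
-60 604.0 69.0 [604.52 -59.76  68.98] [-0.26 -1.89  0.21] 33.1
-56 604.0 69.0 [604.55 -55.75  68.99] [ 0.11 -0.24 -0.27] 33.3
-52 604.0 69.0 [604.58 -51.76  69.01] [-0.13 -1.43 -1.2 ] 33.6
-48 604.0 69.0 [604.61 -47.75  68.99] [ 0.08 -0.81 -0.1 ] 33.8
-44 604.0 69.0 [604.63 -43.74  69.01] [ 0.03 -0.16 -0.79] 34.1
-40 604.0 69.0 [604.65 -39.76  68.99] [-0.55 -0.47  0.12] 34.3
(np.float64(604.0), -40, np.float64(69.0))
```

Free passage. Next I'll seat the shoulder against the ear.

```bash
python3 - <<'E'
from ins import *
f0=np.load("f0.npy")
print(insert(604.0,-40,-24,69.,step=1,lim=14,f0=f0))
E
```

```text
-39 604.0 69.0 [604.69 -38.99  69.02] [-1.21 -1.14 -0.64] 34.6
-38 604.0 69.0 [604.66 -37.95  68.99] [-0.48 -0.2  -0.9 ] 34.8
-37 604.0 69.0 [604.69 -36.93  68.99] [-0.96 -1.23 -0.95] 35.1
-36 604.0 69.0 [604.7  -35.92  69.01] [-0.42 -0.59 -0.71] 35.3
-35 604.0 69.0 [604.67 -34.92  68.98] [-0.26 -0.8  -1.28] 35.6
-34 604.0 69.0 [604.7  -33.93  68.99] [-0.08 -1.01 -0.51] 35.8
-33 604.0 69.0 [604.71 -32.92  69.  ] [-1.02 -0.13 -0.04] 36.1
-32 604.0 69.0 [604.72 -31.92  69.  ] [ 0.   -0.49 -2.13] 36.3
-31 604.0 69.0 [604.71 -30.93  68.98] [-0.63 -0.2  -1.11] 36.6
-30 604.0 69.0 [604.74 -30.27  69.01] [-1.18 -3.72 -0.6 ] 36.8
-29 604.0 69.0 [604.73 -30.18  69.  ] [-0.28 -8.07 -1.11] 37.1
-28 604.0 69.0 [604.75 -30.13  69.04] [ -1.97 -14.77  -1.55] 37.3
(np.float64(604.0), -28, np.float64(69.0))
```

The shoulder bears on the ear at y≈−30.2, as predicted. I'll lower slightly so the shank rests on the holes, release, retreat and check.

```bash
python3 - <<'E'
from ins import *
f0=np.load("f0.npy")
for z in(68.4,67.8,67.4):
    ctrl.move_straight([604.74,-28.5,z],velocity=20); df=st()["force"]-f0; print(z,df)
    if df[2]>4: break
ctrl.let_go(); ctrl.pause(.3); s=st(); print(s["ee_pos"],s["force"]-f0,s["grip_width"])
e=s["ee_pos"]; ctrl.move_straight([e[0],e[1],140],velocity=60)
ctrl.move_straight([e[0],-66,185],velocity=120); ctrl.goto([604.7,-120,215],down(0)); ctrl.pause(.4)
c=snap("wrist","w6"); print(st()["clock"])
for n,p in(("shoulder",(604.5,-16,73)),("grip back",(604.5,-76,73)),("nose",(604.5,62,60)),("ear",(604.5,-16,82))): print(n,proj(c,p))
g=cv2.cvtColor(c["pixels"],cv2.COLOR_RGB2GRAY)
for u in(proj(c,(604.5,0,73))[0],): 
    u=int(round(u)); print(u,g[20:240:2,u].tolist())
    print(c["pixels"][20:240:6,u].tolist())
E
```

```text
68.4 [ -2.41 -11.03   1.02]
67.8 [ -2.05 -10.72   2.27]
67.4 [ -3.06 -10.65   3.47]
[604.74 -28.47  67.41] [ 0.14 -1.39  2.15] 88.1558740520409
42.1917
shoulder [280.48  81.59]
grip back [280.41 151.96]
nose [280.56 -18.12]
ear [280.5   80.27]
281 [234, 234, 233, 231, 153, 105, 159, 228, 232, 231, 233, 233, 230, 230, 229, 228, 228, 230, 231, 229, 227, 226, 193, 202, 233, 230, 230, 228, 230, 228, 145, 144, 104, 82, 87, 109, 119, 191, 219, 162, 120, 117, 119, 119, 121, 118, 116, 120, 119, 120, 118, 117, 118, 119, 118, 117, 118, 116, 116, 119, 177, 216, 154, 116, 116, 103, 76, 90, 133, 138, 140, 141, 142, 141, 143, 186, 210, 209, 210, 211, 213, 215, 214, 216, 216, 216, 173, 80, 91, 133, 150, 155, 154, 155, 155, 153, 152, 153, 150, 146, 148, 150, 149, 150, 150, 150, 150, 151, 148, 148]
[[235, 234, 229], [233, 231, 226], [161, 159, 153], [232, 231, 226], [232, 230, 225], [230, 228, 224], [233, 231, 226], [228, 226, 222], [234, 233, 228], [231, 228, 224], [147, 146, 138], [83, 82, 80], [120, 119, 120], [164, 161, 158], [120, 119, 118], [120, 118, 117], [120, 118, 120], [119, 116, 116], [120, 118, 116], [117, 115, 115], [180, 177, 172], [118, 115, 115], [89, 72, 64], [142, 140, 119], [145, 143, 125], [192, 188, 163], [215, 213, 183], [220, 217, 188], [222, 218, 191], [104, 73, 54], [208, 136, 73], [213, 141, 76], [211, 138, 72], [203, 132, 69], [203, 137, 71], [208, 136, 74], [205, 133, 72]]
```

In w6 the grip lies at rows about 90–151. Its stripes (95.5 and 142) suggest it settled maybe 1–2 mm outward when released. I'll nudge its back end with closed fingertips to seat the shoulder and to measure where it stops. Contact should come at TCP y≈−84 when home.

```bash
python3 - <<'E'
from ins import *
ctrl.close_gripper(20)
ctrl.goto([604.3,-115,140],down(0)); ctrl.move_straight([604.3,-115,63],velocity=100); ctrl.pause(.3)
f0=st()["force"]; ctrl.move_straight([604.3,-92,63],velocity=50)
y=-92
while y<-78:
    y+=1; ctrl.move_straight([604.3,y,63],velocity=20); s=st(); df=s["force"]-f0; print(y,s["ee_pos"],df)
    if abs(df[1])>16: break
ctrl.move_straight([604.3,-115,63],velocity=60); ctrl.move_straight([604.3,-115,150],velocity=120)
ctrl.goto([604.7,-120,215],down(0)); ctrl.pause(.4)
c=snap("wrist","w7"); print(st()["clock"])
u=int(round(proj(c,(604.5,0,73))[0])); g=cv2.cvtColor(c["pixels"],cv2.COLOR_RGB2GRAY); print(g[70:160,u].tolist())
h=proj(c,(604.5,-46,73)); print(h,proj(c,(604.5,-47,73)),proj(c,(604.5,-46,71)))
E
```

```text
-91 [604.31 -91.15  62.99] [ 0.2  -0.98  0.29]
-90 [604.32 -89.99  63.  ] [ 0.47 -0.09  1.01]
-89 [604.3  -88.93  63.  ] [-0.01 -0.25  0.5 ]
-88 [604.3  -87.95  63.01] [ 0.98 -0.83  0.17]
-87 [604.43 -87.27  63.11] [ 1.12 -3.38  0.37]
-86 [604.65 -86.95  63.4 ] [ 1.59 -6.51  1.82]
-85 [604.83 -86.72  63.69] [  0.6  -10.37   2.07]
-84 [604.96 -86.55  63.97] [  0.45 -14.29   3.29]
-83 [605.08 -86.35  64.22] [ -0.02 -19.88   3.99]
50.3417
[236, 236, 236, 235, 235, 236, 237, 233, 216, 166, 140, 143, 138, 109, 86, 84, 87, 92, 94, 110, 125, 129, 139, 186, 218, 226, 214, 172, 135, 125, 123, 123, 125, 125, 123, 124, 125, 124, 124, 126, 123, 125, 125, 124, 124, 124, 125, 121, 124, 125, 126, 124, 124, 124, 125, 124, 125, 125, 124, 123, 121, 125, 125, 124, 123, 123, 126, 125, 133, 168, 209, 223, 213, 174, 136, 122, 124, 124, 124, 114, 96, 78, 73, 76, 99, 129, 144, 147, 150, 147]
[280.59 117.4 ] [280.59 118.57] [280.59 117.4 ]
```

The back end stopped firmly. As an offline check of the axial position, I'll compare the grip stripes in w7 with those in w5, where the pin was held at a known TCP with home at TCP y = −30.2.

```bash
python3 - <<'E'
from h import *
np.set_printoptions(precision=2,suppress=True)
a,b=[dict(np.load(f"pics/{n}.npz")) for n in("w5","w7")]
def stripes(c,u,rs,z):
    g=cv2.cvtColor(c["pixels"],cv2.COLOR_RGB2GRAY).astype(float)[:,u-4:u+5].mean(1); out=[]
    for r0,r1 in rs:
        w=np.clip(g[r0:r1]-np.median(g[r0:r1])-15,0,None); r=w@np.arange(r0,r1)/w.sum(); out.append([r,onz(c,u,r,z)[1]])
    return np.array(out),g
A,g=stripes(a,281,((258,276),(328,348)),73); print("w5",A); print(g[226:280].round().astype(int).tolist(),g[326:356].round().astype(int).tolist())
for z in(73,71,69): print("w7",z,stripes(b,281,((88,104),(134,150)),z)[0].tolist(), "edge rows79/84.5/151",[round(onz(b,281,r,zz)[1],1) for r,zz in((79,82),(84.5,z),(150,z))])
E
```

```text
w5 [[ 267.97 -130.11]
 [ 338.04 -170.29]]
[230, 230, 230, 230, 230, 229, 230, 229, 229, 229, 229, 229, 229, 229, 229, 228, 220, 175, 116, 89, 92, 99, 108, 114, 120, 121, 120, 122, 122, 121, 121, 122, 122, 121, 121, 122, 120, 122, 140, 187, 220, 228, 228, 228, 220, 182, 138, 123, 122, 122, 121, 122, 122, 121] [94, 86, 83, 84, 84, 84, 83, 84, 90, 110, 140, 156, 159, 156, 141, 113, 90, 84, 84, 84, 84, 82, 82, 82, 86, 100, 109, 112, 113, 112]
w7 73 [[94.9061322370675, -27.240796772469473], [141.02752127466957, -66.58000475413296]] edge rows79/84.5/151 [np.float64(-15.5), np.float64(-18.8), np.float64(-74.6)]
w7 71 [[94.9061322370675, -27.094599203603984], [141.02752127466957, -66.72654830379149]] edge rows79/84.5/151 [np.float64(-15.5), np.float64(-18.6), np.float64(-74.8)]
w7 69 [[94.9061322370675, -26.94840163473849], [141.02752127466957, -66.87309185345]] edge rows79/84.5/151 [np.float64(-15.5), np.float64(-18.4), np.float64(-75.1)]
```

The grip sits 1.5 mm outward at its top surface. The free-play droop accounts for about 0.8 mm of that at the top, with the lower edge of the shoulder bearing on the ear, and the rest is within measurement error. The pin therefore counts as home, and the arm is clear, so I'll hand in.

```bash
python3 - <<'E'
from h import *
from workcell import workorder
t=cams.capture("top"); d=cv2.absdiff(t["pixels"],np.load("pics/top0.npz")["pixels"]).max(2)
for n,(x,y,w,h) in dict(short=(420,250,35,55),spool=(118,248,32,22),pot=(220,168,42,42),stone=(315,174,32,50)).items(): print(n,(d[y:y+h,x:x+w]>60).mean().round(3))
print(st()["clock"]); print(workorder.job_done())
E
```

```text
short 0.603
spool 0.0
pot 0.0
stone 0.529
50.3917
the job is handed in; nothing more can be done
None
```

I handed the job in at 50.4 s: the jaw is shut, the long pin is through both ears and the tongue with its shoulder on the ear (sagging slightly in the hole's play), and the gripper is open and clear. A final top image showed the spool and pot unmoved; it changed around the oilstone and short pin, which I put down to the arm over them, though I didn't view that image.

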